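# Cock the centrifugal casting machine

### The job

Get the casting machine ready to cast: by its black handle, draw the spring arm clockwise round until it has just gone over the catch, without forcing it hard against the overwind stop, then ease it gently back until it hangs on the catch by itself, and let go. Never let the arm fly back, and leave the other things on the bench where they are.

Things in the scene. Friction and masses are not known exactly. Their poses are not given: they have to be found in the camera images.
- machine: bench centrifugal casting machine, bolted down: round dark green base plate (300 mm across, 16 mm thick, three small feet out to 175 mm from the axis), spring drum in the middle (to 72 mm high). Origin on the spindle axis at bench height, z up; at yaw 0 its -x looks at the robot. Carries the arm, and on its rim the catch bracket, clamped anywhere along an arc slot: its place is not measured.
- spindle (a point): point on the vertical spindle axis at the height of the arm's top face (118 mm above the bench). The spring pulls the arm back with 0.8 N m per rad of winding, plus or minus about 0.1 N m of bearing friction: some 8 to 11 N at the handle at 1.5 rad
- rotor (a joint): angle of the sprung arm about the spindle, rad: 0 = slack (it starts within 0.1 of this), growing as it is wound CLOCKWISE seen from above. At value j the handle lies from the spindle in the machine frame's direction 230 deg - j (counted anticlockwise from the machine's +x): at 0 on the robot's side, to its right. It catches at an unmeasured value between 1.2 and 1.8, wherever the bracket is clamped.
- arc_mid (a point): point of the machine's rim at mid-slot, 125 mm from the axis, 93.5 mm up: here, give or take 38 mm along the rim, stands the bracket's brass spring bolt (top 93.5 mm up; slanted 45 deg towards the arriving arm, square behind) and just beyond it a dark upright overwind stop. A red-tipped trip lever fixed to the bolt sticks out to 200 mm from the axis, 62 mm up: about 5 N down on it fires the arm.
- beam: the arm: flat steel bar 24 mm wide, 14 mm thick, top face 118 mm up. Origin on the spindle axis at bench height, x towards the handle (bar ends 170 mm out). Two brass weight discs 50 mm across stand on it 58 to 97 mm out (top 136 mm up); hub and wing nut top 144 mm up; beyond the spindle the folded half with crucible and cradle (to 142 mm out, 159 mm up). Under it, 125 mm out, the tooth that catches.
- tooth (a point): underside middle of the steel tooth below the arm, 125 mm from the axis, 89 mm up. It is slanted ahead, square behind. About 0.05 rad before it catches it starts to ride up the bolt's slant and the pull at the handle rises by 3 to 7 N; then the bolt snaps up behind it and the pull falls again. About 4 mm of tooth travel (0.03 rad) further it meets the overwind stop. Let back, it leans on the bolt, which takes the load off the handle.
- handle (a point): middle of the black upright winding handle on the arm, 150 mm from the spindle axis: a round grip 18 mm across from 118 to 160 mm above the bench with a 22 mm knob on top up to 170 mm; this point is 143 mm above the bench. Travel 1 mm here is 0.0067 rad
- flask: steel casting flask, an upright tube 54 mm across and 62 mm tall full of white investment, standing beside the machine; origin at the centre of its underside
- weight: spare brass balance weight, a disc 50 mm across and 18 mm thick lying flat beside the machine; origin at the centre of its underside
- crucible: small white ceramic melting cup, 52 mm across, 36 mm tall; origin at the centre of its underside
- spool: black spool of copper wire, 44 mm across, 32 mm tall, standing upright; origin at the centre of its underside
- pliers: red-handled pliers lying flat, 135 mm long, 10 mm thick; origin on the bench between the handles, jaws to its +x
- hammer: hammer lying flat, 220 mm long, handle to its -x; origin on the bench below it
- jar: amber glass jar with a black lid, 52 mm across, 62 mm tall; origin at the centre of its underside

How it is judged (in metres and radians):
On the way, in this order (a step that is already met when the one before it is completed fails the run):
1. the arm is drawn back to the catch (value of joint rotor above 1.15 rad), for 0.1 s.
2. the arm hangs on the catch, let go (value of joint rotor above 1.15 rad and contact force between beam and machine above 4 N and contact force between the fingers and beam below 0.2 N), for 0.3 s.
At the end, for the whole second after the job is handed in: The arm is wound past 1.15 rad and hangs still (under 0.1 rad/s) on the catch, which carries at least 4 N of the spring's load; the fingers do not touch the arm (all of step 2 and velocity of joint rotor between -0.1 and 0.1 rad/s).
It fails at once if the arm flies back (faster than 2.5 rad/s towards slack) (velocity of joint rotor below -2.5 rad/s).
It fails at once if the arm is rammed: its tooth meets the catch or the overwind stop with more than 20 N (contact force between beam and machine above 20 N).
It fails at once if a thing on the bench is disturbed (moved more than 20 mm) (distance of any of flask, weight, crucible, spool, pliers, hammer, jar from where it was at the start of the episode above 0.02 m).
It also fails if it takes over 67 s, if anything falls off the work surface, if the arm or the gripper's body presses on something with over 40 N, if the wrist force passes 120 N, or if a joint passes its speed limit or range.

### The arm

A 6-joint arm with a two-finger parallel gripper is mounted at the origin on the work surface. World frame = base frame: x ahead of the robot, y to its left, z up, the work surface at z = 0. Lengths are in m, angles in degrees, forces in N, time in s.
With the tool pointing down it reaches from about 0.35 to 0.875 m from the base axis. Payload 4.2 kg.
Tool frame: the origin (TCP) lies at the very end of the fingers, on their centre line; the grasp point (between the pads) lies 19 mm behind it; z points along the fingers, y is the line along which they close (so a half turn about z gives the same grasp; the last joint's range is limited). The gripper opens to 87 mm and grips with 3 to 60 N. Pads are 19 mm wide; open, the fingers measure 117 mm over their backs; the gripper's body (75 mm by 190 mm) begins 51 mm behind the grasp point.
Start: joints at [-55.027, 22.042, 0.453, 0, -68.411, -14.817], TCP at [0.215, -0.587, 0.223] pointing down, gripper open.
Joint ranges: [-179.83, 179.83], [-69.29, 118.12], [-61.27, 80.66], [-181.25, 117.63], [-171.15, -9.14], [-177.46, 177.46]. Speed limits (degrees/s): [159.86, 159.86, 180, 180, 180, 180].

### API

Orientations are given as a 3x3 rotation matrix whose columns are the frame's x, y, z axes.
In Python, from station import monitor, cams, ticket gives the robot as it stands.
- The arm moves only by the tool drive_tool, never from a script. Its argument "moves" is a list of rows, each an object with "delta_pos": the shift along the tool's x, y, z in mm, a list of three; "turn": the turn about the tool's z in rad; "claw": the opening, from 0 (shut) to 1 (fully open). A call has 1 to 12 rows; each row shifts and turns the commanded pose from where the row before left it, along the tool's axes as they then stand; what a row does not reach is not made up. A row lasts 1/8 s, in which the tool goes at most 62.5 mm and 10.7 degrees, less where a joint would pass 70% of its speed; a pose out of reach is approached as far as the arm can. A call is refused whole if a number of a shift passes 62.5 or a number of a turn 0.188, either way. A call with a gripper value outside its range is refused whole. The fingers move at their own pace and stop on an object; the grip force is fixed at half the most. Time passes only in rows, so rows that do not move let the fingers close. It gives the time, the measured TCP pose, the force, the opening and the grip force at its end, in the units of the state.
- monitor.sense(): the state, without advancing time (a new reading comes with each control period).
- cams.capture(name): name is "side" or "top"; returns a dict with "color" (480x640x3 uint8, red, green, blue), "range_z" (480x640 float32, m along the optical axis (not along the pixel's ray), 0 where there is no reading), "vertical_fov" (degrees; the focal length in pixels is half the picture's height over the tangent of half this angle, whatever the lens; pixels are square), "cx", "cy" (the principal point, pixels), "extrinsics" (4x4, takes a point from camera to world coordinates). Camera axes: x right, y down, z forward; pixel columns grow to the right and rows downward; lengths in m; the calibration is good to about 2 mm. A picture is of the moment at which its call begins.
- ticket.finish_job(): hands the job in; it is judged then, once.
The state is a dict: "time_s": time; "joints": joint angles; "joint_velocities": joint speeds; "effort": joint torques, N m; "tcp_pos": TCP position; "ee_rot": TCP orientation; "wrist_force": force on the tool from outside, world axes, zero at the start; "moment": the same for the moment, N m; "gripper_width": opening from 0.0 (shut) to 1.0 (fully open); "gripper_force": force on a finger pad.
Only numpy, scipy, OpenCV 4.12 (cv2) and the standard library are available. Lean on these libraries where they do the work, as an engineer would, in place of code of your own. Each camera call takes 0.05 s, during which the arm holds its last target. There are 200 camera calls.

## Working session

There is one attempt and no reset: what is moved stays moved. The work goes in short steps, Python scripts to look and compute and a tool call to move; the robot and the scene stay as the last step left them, time stands still between calls to the robot, and variables do not carry over. Pictures are saved under pics/ and viewed, at most 10 in all, crops included, and the job is handed in when it is done.

Besides the shell and the picture viewer there is one more tool, called after "Call:" as name(argument=value, ...) on one line, values as JSON. drive_tool: Moves the arm, as the interface text tells. Its arguments: {"type":"object","properties":{"moves":{"type":"array","items":{"type":"object","properties":{"delta_pos":{"type":"array","items":{"type":"number"}},"turn":{"type":"number"},"claw":{"type":"number"}}}}},"required":["moves"]}

```bash
mkdir -p pics
cat > h.py <<'E'
import numpy as np, cv2
from station import monitor, cams, ticket
def cap(n):
    c=cams.capture(n); h=c["color"].shape[0]
    f=h/2/np.tan(np.radians(c["vertical_fov"])/2)
    T=np.array(c["extrinsics"]); z=c["range_z"]
    v,u=np.mgrid[0:z.shape[0],0:z.shape[1]]
    P=np.stack([(u-c["cx"])*z/f,(v-c["cy"])*z/f,z],-1)@T[:3,:3].T+T[:3,3]
    P[z==0]=np.nan
    return c["color"],P,c
E
python3 - <<'E'
from h import *
for n in("side","top"):
    I,P,c=cap(n); cv2.imwrite(f"pics/{n}0.png",I[...,::-1]); np.save(n,P); print(np.round(np.array(c["extrinsics"]),3).tolist(),c["vertical_fov"])
s=monitor.sense(); print(s)
E
```

```text
[[-0.855, -0.357, 0.376, 0.068], [-0.519, 0.594, -0.615, 0.763], [-0.004, -0.721, -0.693, 0.969], [0.0, 0.0, 0.0, 1.0]] 46.993435448924714
[[0.012, -0.991, 0.134, 0.362], [-1.0, -0.011, 0.009, -0.018], [-0.007, -0.134, -0.991, 1.376], [0.0, 0.0, 0.0, 1.0]] 55.150122132786706
{'time_s': 0.1, 'joints': array([-5.50279676e+01,  2.20871330e+01,  3.88270436e-01, -2.36716637e-02,
       -6.84092849e+01, -1.48173697e+01]), 'joint_velocities': array([ 0.05371106, -0.07725583,  0.36799128,  0.19420794,  0.04046979,
       -0.02228954]), 'effort': array([-1.42640320e-04, -3.91690099e+01,  1.87934822e+01,  4.23201799e+00,
        1.34960306e-02, -7.90206514e-05]), 'tcp_pos': array([ 0.21518933, -0.58623348,  0.22156956]), 'ee_rot': array([[-9.38818411e-01, -3.44411675e-01, -7.67076780e-04],
       [-3.44412511e-01,  9.38816755e-01,  1.76686856e-03],
       [ 1.11614374e-04,  1.92295957e-03, -9.99998145e-01]]), 'wrist_force': array([ 0.24839804,  0.57739681, -0.00938884]), 'moment': array([ 0.00081625, -0.00866644,  0.01918546]), 'gripper_force': 0.0, 'gripper_width': 1.0019144206152575}
```

View pics/top0.png

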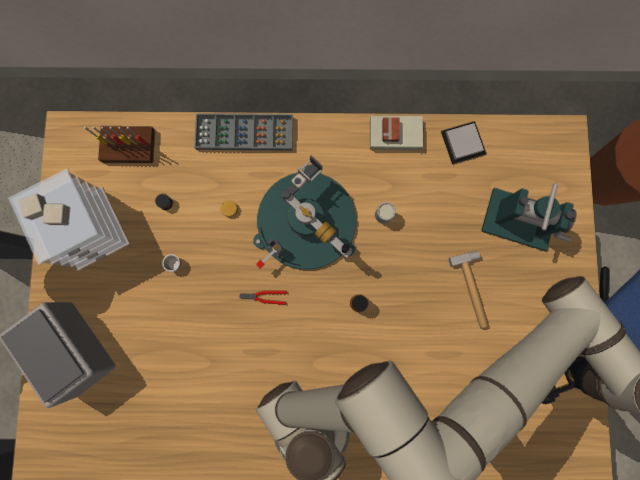

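View pics/side0.png

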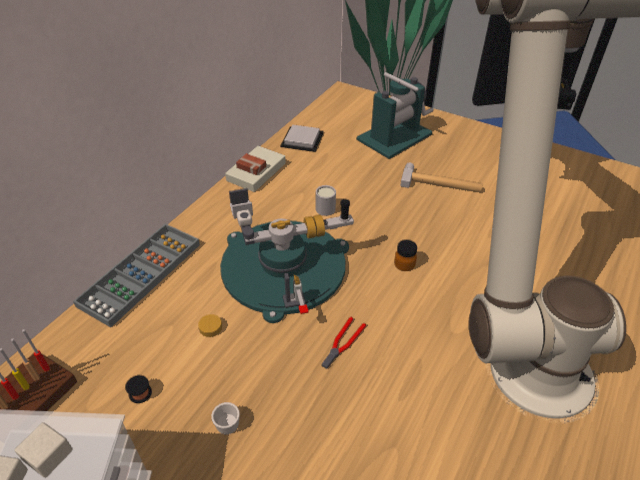

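The top view shows the machine at about (307,220), the handle at (348,251), the lever's red tip at (260,264), the jar at (360,303) and the flask at (386,213). In the side view the handle is at (345,209) and the red tip at (303,309). Next I'll measure these.

```bash
cat > m.py <<'E'
from h import *
T=cv2.imread("pics/top0.png")[...,::-1].astype(int); P=np.load("top.npy"); S=np.load("side.npy"); SI=cv2.imread("pics/side0.png")[...,::-1].astype(int)
def circ(x,y):
    A=np.c_[2*x,2*y,np.ones(len(x))]; a,b,c=np.linalg.lstsq(A,x*x+y*y,rcond=None)[0]; return a,b,np.sqrt(c+a*a+b*b)
for Q,I,n in((P,T,"top"),(S,SI,"side")):
    x,y,z=Q[...,0],Q[...,1],Q[...,2]
    g=(abs(z-.016)<.006)&(I[...,0]<60)&(I[...,1]>I[...,0]+10)&(abs(x-.57)<.25)&(abs(y)<.25)
    cn=max(cv2.findContours(g.astype(np.uint8),cv2.RETR_EXTERNAL,cv2.CHAIN_APPROX_NONE)[0],key=cv2.contourArea)[:,0]
    cn=cv2.convexHull(cn)[:,0]; p=Q[cn[:,1],cn[:,0]]
    for _ in range(6):
        a,b,r=circ(p[:,0],p[:,1]); d=abs(np.hypot(p[:,0]-a,p[:,1]-b)-r); p=p[d<max(.004,np.median(d)*1.5)]
    print(n,"base",a,b,r,len(p))
    near=np.hypot(x-.57,y)<.3
    red=(I[...,0]>150)&(I[...,1]<60)&(I[...,2]<60)&near&(z>.04)
    print("red tip",np.nanmean(Q[red],0),red.sum())
    dark=(I.max(-1)<50)&near&(z>.125)&(z<.18)&(x<.56)
    k=dark&(z>.16)
    print("handle",np.nanmean(Q[dark],0),dark.sum(),"knob",np.nanmean(Q[k],0),k.sum())
    br=(z>.1)&near; 
    for nm,m in (("hi",(z>.14)&near),("discs",(abs(z-.136)<.004)&near&(I[...,0]>I[...,2]+60)),("stop",(z>.075)&(z<.104)&near&(x<.56)&(y>.03))):
        print(nm,np.round(np.nanmean(Q[m],0),4),m.sum())
E
python3 m.py
python3 - <<'E'
import sys; sys.path.insert(0,'.')
import cv2
a=cv2.imread("pics/top0.png")[150:330,210:430]; cv2.imwrite("pics/crop.png",cv2.resize(a,None,fx=3.3,fy=3.3,interpolation=2))
E
```

```text
top base 0.6056053155852991 0.022720072317837292 0.14581867133432447 17
red tip [0.46804949 0.15108507 0.06571816] 33
handle [ 0.50608994 -0.085953    0.1641415 ] 55 knob [ 0.50574909 -0.08777064  0.16930868] 47
hi [0.6559 0.0007 0.1514] 279
discs [ 0.5631 -0.0264  0.1354] 126
stop [0.5189 0.1079 0.0879] 58
side base 0.6100840558210298 0.009738757441727919 0.15927137238486186 9
red tip [0.47001714 0.15174257 0.06714986] 57
handle [ 0.50467314 -0.08331548  0.15403394] 131 knob [ 0.50512393 -0.08377534  0.16919547] 54
hi [ 0.6632 -0.0012  0.1508] 619
discs [ 0.5658 -0.022   0.1358] 182
stop [0.5214 0.1114 0.0874] 127
```

View pics/crop.png

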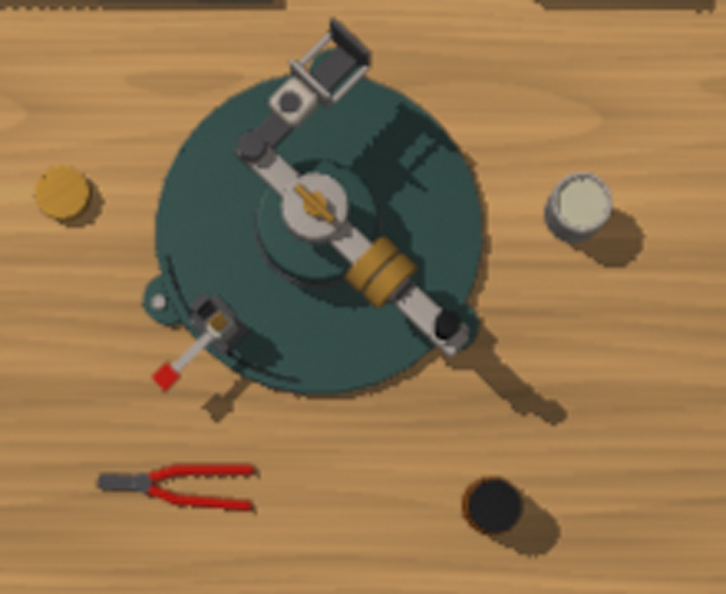

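The crop shows the hub at about (315,207), the handle knob at (447,325), the brass bolt at (219,321) with the dark stop beyond it at (210,308), and the red tip at (166,377). I'll refine the spindle position and start moving at a safe height.

Run:
```python
from h import *
for n in("top","side"):
    I=cv2.imread(f"pics/{n}0.png")[...,::-1].astype(int); Q=np.load(n+".npy"); x,y,z=Q[...,0],Q[...,1],Q[...,2]
    m=(np.hypot(x-.607,y-.022)<.035)&(z>.12)&(z<.15); print(n,"hub",np.nanmean(Q[m],0),m.sum())
    m=(np.hypot(x-.607,y-.022)<.2)&(abs(z-.118)<.004)&(I.min(-1)>90)&(x<.6)
    p=Q[m]; print(m.sum(), p[np.argmin(p[:,0])], p.mean(0), "axis deg",np.degrees(np.arctan2(*np.linalg.svd((p-p.mean(0))[:,:2])[2][0][::-1])))
    m=(I[...,0]>110)&(I[...,2]<90)&(z>.08)&(z<.1)&(np.hypot(x-.607,y-.022)<.16)&(y>.05); print("bolt",np.nanmean(Q[m],0),m.sum())
```

```text
top hub [0.60727501 0.02076283 0.1317941 ] 335
155 [ 0.48538279 -0.09225395  0.11928858] [ 0.54072418 -0.04743173  0.11818495] axis deg -134.21296517464765
bolt [0.51737954 0.10742431 0.09352133] 4
side hub [0.60553252 0.02622273 0.1328913 ] 421
241 [ 0.48653826 -0.09443972  0.11567779] [ 0.54029387 -0.0474308   0.11902149] axis deg 47.28296785101848
bolt [0.51580273 0.10662246 0.09023782] 25
```

Call:
drive_tool(moves=[{"delta_pos": [-37,31,0],"turn": 0,"claw": 1},{"delta_pos": [-37,31,0],"turn": 0,"claw": 1},{"delta_pos": [-37,31,0],"turn": 0,"claw": 1},{"delta_pos": [-37,31,0],"turn": 0,"claw": 1},{"delta_pos": [-37,31,0],"turn": 0,"claw": 1},{"delta_pos": [-37,31,0],"turn": 0,"claw": 1},{"delta_pos": [-37,31,0],"turn": 0,"claw": 1},{"delta_pos": [-37,31,0],"turn": 0,"claw": 1},{"delta_pos": [-37,31,0],"turn": -0.115,"claw": 1},{"delta_pos": [0,0,0],"turn": -0.115,"claw": 1},{"delta_pos": [0,0,0],"turn": -0.115,"claw": 1},{"delta_pos": [0,0,0],"turn": -0.115,"claw": 1}])

```text
time_s: 1.6
tcp_pos: [0.4316, -0.2096, 0.2221]
ee_rot: [[-0.685, -0.729, -0.001], [-0.729, 0.685, 0.0], [0.0, 0.001, -1.0]]
wrist_force: [0.0, -0.2, -0.2]
gripper_width: 1.002
gripper_force: 0.0
```

Call:
drive_tool(moves=[{"delta_pos": [-46,10.5,0],"turn": 0,"claw": 1},{"delta_pos": [-46,10.5,0],"turn": 0,"claw": 1},{"delta_pos": [-47,10.5,0],"turn": 0,"claw": 1},{"delta_pos": [0,0,0],"turn": 0,"claw": 1},{"delta_pos": [0,0,20],"turn": 0,"claw": 1},{"delta_pos": [0,0,20],"turn": 0,"claw": 1},{"delta_pos": [0,0,20],"turn": 0,"claw": 1},{"delta_pos": [0,0,20],"turn": 0,"claw": 1},{"delta_pos": [0,0,15],"turn": 0,"claw": 1},{"delta_pos": [0,0,0],"turn": 0,"claw": 1}])

```text
time_s: 2.85
tcp_pos: [0.5036, -0.0879, 0.1264]
ee_rot: [[-0.689, -0.725, -0.003], [-0.725, 0.689, -0.0], [0.002, 0.002, -1.0]]
wrist_force: [0.2, -0.3, 0.1]
gripper_width: 1.001
gripper_force: 0.0
```

Run:
```python
from h import *
I,P,c=cap("side"); cv2.imwrite("pics/s1.png",cv2.resize(I[130:330,200:450,::-1],None,fx=3,fy=3))
```

```text
(no output)
```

View pics/s1.png

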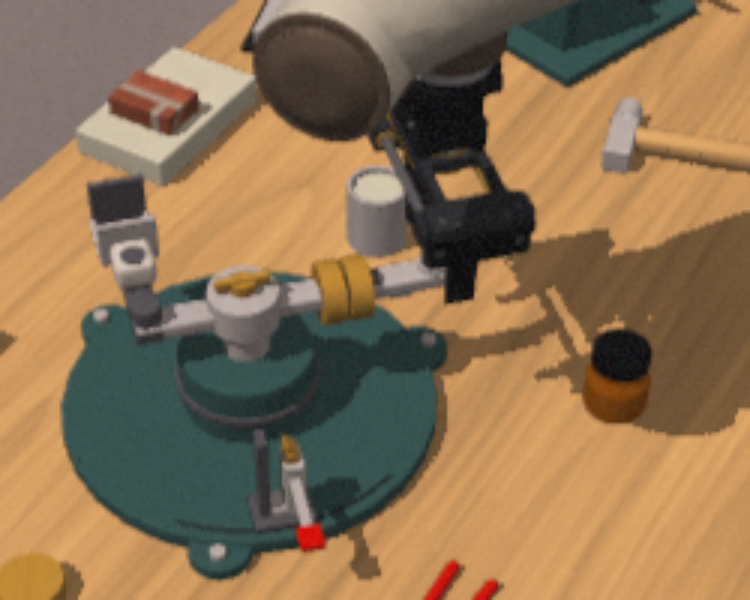

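The gripper straddles the hidden handle, with the near finger at about (460,270). The brass bolt is at (290,450), with the dark stop behind it at (262,470). I'll close now.

Call:
drive_tool(moves=[{"delta_pos": [0,0,2],"turn": 0,"claw": 0.5},{"delta_pos": [0,0,0],"turn": 0,"claw": 0},{"delta_pos": [0,0,0],"turn": 0,"claw": 0},{"delta_pos": [0,0,0],"turn": 0,"claw": 0},{"delta_pos": [0,0,0],"turn": 0,"claw": 0},{"delta_pos": [0,0,0],"turn": 0,"claw": 0},{"delta_pos": [0,0,0],"turn": 0,"claw": 0}])

```text
time_s: 3.78
tcp_pos: [0.5047, -0.0875, 0.1256]
ee_rot: [[-0.688, -0.726, 0.0], [-0.726, 0.688, 0.0], [-0.0, 0.0, -1.0]]
wrist_force: [-0.4, -0.5, 0.4]
gripper_width: 0.286
gripper_force: 0.0
```

Call:
drive_tool(moves=[{"delta_pos": [0,0,0],"turn": 0,"claw": 0},{"delta_pos": [0,0,0],"turn": 0,"claw": 0},{"delta_pos": [0,0,0],"turn": 0,"claw": 0},{"delta_pos": [0,0,0],"turn": 0,"claw": 0}])

```text
time_s: 4.28
tcp_pos: [0.5047, -0.0875, 0.1256]
ee_rot: [[-0.688, -0.726, 0.0], [-0.726, 0.688, -0.0], [-0.0, -0.0, -1.0]]
wrist_force: [-0.3, 0.1, -0.1]
gripper_width: 0.24
gripper_force: 30.0
```

Firm grip, and the radius comes out at 150 mm as it should. Now wind along the arc.

Call:
drive_tool(moves=[{"delta_pos": [-0.75,15,0],"turn": 0.1,"claw": 0},{"delta_pos": [-0.75,15,0],"turn": 0.1,"claw": 0},{"delta_pos": [-0.75,15,0],"turn": 0.1,"claw": 0},{"delta_pos": [-0.75,15,0],"turn": 0.1,"claw": 0},{"delta_pos": [-0.75,15,0],"turn": 0.1,"claw": 0},{"delta_pos": [-0.75,15,0],"turn": 0.1,"claw": 0},{"delta_pos": [0,0,0],"turn": 0,"claw": 0}])

```text
time_s: 5.15
tcp_pos: [0.4613, -0.0097, 0.1256]
ee_rot: [[-0.977, -0.213, 0.0], [-0.213, 0.977, -0.0], [-0.0, -0.0, -1.0]]
wrist_force: [1.6, -2.3, -1.2]
gripper_width: 0.233
gripper_force: 30.0
```

Call:
drive_tool(moves=[{"delta_pos": [-0.75,15,0],"turn": 0.1,"claw": 0},{"delta_pos": [-0.75,15,0],"turn": 0.1,"claw": 0},{"delta_pos": [-0.75,15,0],"turn": 0.1,"claw": 0},{"delta_pos": [-0.75,15,0],"turn": 0.1,"claw": 0},{"delta_pos": [-0.75,15,0],"turn": 0.1,"claw": 0},{"delta_pos": [-0.75,15,0],"turn": 0.1,"claw": 0},{"delta_pos": [-0.75,15,0],"turn": 0.1,"claw": 0},{"delta_pos": [0,0,0],"turn": 0,"claw": 0}])

```text
time_s: 6.15
tcp_pos: [0.474, 0.0911, 0.1255]
ee_rot: [[-0.885, 0.466, -0.004], [0.466, 0.885, -0.002], [0.003, -0.004, -1.0]]
wrist_force: [-4.3, -2.8, 4.0]
gripper_width: 0.233
gripper_force: 30.0
```

```bash
cat > a.py <<'E'
from h import *
s=monitor.sense(); d=s["tcp_pos"][:2]-[.607,.022]; th=np.arctan2(d[1],d[0])%(2*np.pi); F=s["wrist_force"]
print("t",s["time_s"],"wind",np.radians(226.9)-th,"deg",np.degrees(th),"r",np.hypot(*d),"pull back",-(F[0]*np.sin(th)-F[1]*np.cos(th)),"rad",F[0]*np.cos(th)+F[1]*np.sin(th),F, "toolyaw err",np.degrees(np.arctan2(s["ee_rot"][1,0],s["ee_rot"][0,0])%(2*np.pi)-th),s["gripper_width"])
E
python3 a.py
```

```text
t 6.15 wind 1.2976127871961407 deg 152.55226385145372 r 0.1498963584309614 pull back 4.469293291928196 rad 2.534559988678751 [-4.30932175 -2.79791403  4.03818661] toolyaw err -0.35350874621543626 0.23317880940384647
```

Call:
drive_tool(moves=[{"delta_pos": [-0.1,4.5,0],"turn": 0.03,"claw": 0},{"delta_pos": [-0.1,4.5,0],"turn": 0.03,"claw": 0},{"delta_pos": [-0.1,4.5,0],"turn": 0.03,"claw": 0},{"delta_pos": [0,0,0],"turn": 0,"claw": 0},{"delta_pos": [0,0,0],"turn": 0,"claw": 0}])

```text
time_s: 6.78
tcp_pos: [0.4801, 0.1021, 0.1255]
ee_rot: [[-0.839, 0.544, -0.005], [0.544, 0.839, -0.002], [0.003, -0.005, -1.0]]
wrist_force: [-6.2, -0.7, 5.2]
gripper_width: 0.24
gripper_force: 30.0
```

```bash
python3 a.py
```

```text
t 6.775 wind 1.3818587653581758 deg 147.7253248618178 r 0.15005847030117345 pull back 3.9384296097864957 rad 4.881206075187409 [-6.23008714 -0.72347408  5.24511691] toolyaw err -0.6831485154252349 0.23990074260981864
```

Call:
drive_tool(moves=[{"delta_pos": [1,0,-0.5],"turn": 0,"claw": 0},{"delta_pos": [-0.1,3,0],"turn": 0.02,"claw": 0},{"delta_pos": [0,0,0],"turn": 0,"claw": 0},{"delta_pos": [0,0,0],"turn": 0,"claw": 0}])

```text
time_s: 7.28
tcp_pos: [0.4819, 0.105, 0.1255]
ee_rot: [[-0.827, 0.562, -0.003], [0.562, 0.827, -0.002], [0.002, -0.004, -1.0]]
wrist_force: [-2.7, -4.8, 1.6]
gripper_width: 0.24
gripper_force: 30.0
```

```bash
python3 a.py
```

```text
t 7.275 wind 1.4041267894666327 deg 146.44946106230765 r 0.15012819853723325 pull back 5.496313452514155 rad -0.45154908400359606 [-2.66133989 -4.83017889  1.63789272] toolyaw err -0.6310718987079094 0.2402239185768029
```

Call:
drive_tool(moves=[{"delta_pos": [0,3,0],"turn": 0.02,"claw": 0},{"delta_pos": [0,3,0],"turn": 0.02,"claw": 0},{"delta_pos": [0,0,0],"turn": 0,"claw": 0},{"delta_pos": [0,0,0],"turn": 0,"claw": 0}])

```text
time_s: 7.78
tcp_pos: [0.4854, 0.1102, 0.1255]
ee_rot: [[-0.804, 0.595, -0.003], [0.595, 0.804, -0.002], [0.001, -0.003, -1.0]]
wrist_force: [-3.3, -3.3, 0.3]
gripper_width: 0.238
gripper_force: 30.0
```

```bash
python3 a.py
```

```text
t 7.775 wind 1.4464281696222687 deg 144.02577051181126 r 0.15022013713785898 pull back 4.559719018317044 rad 0.7403578928842103 [-3.27763392 -3.25519327  0.30604118] toolyaw err -0.5071286608500909 0.2379863417918822
```

Call:
drive_tool(moves=[{"delta_pos": [0,3,0],"turn": 0.02,"claw": 0},{"delta_pos": [0,0,0],"turn": 0,"claw": 0},{"delta_pos": [0,0,0],"turn": 0,"claw": 0}])

```text
time_s: 8.15
tcp_pos: [0.4873, 0.1128, 0.1256]
ee_rot: [[-0.792, 0.611, -0.003], [0.611, 0.792, -0.002], [0.001, -0.003, -1.0]]
wrist_force: [-3.7, -3.9, 0.7]
gripper_width: 0.234
gripper_force: 30.0
```

```bash
python3 a.py; python3 -c "
from h import *
I,P,c=cap('side'); cv2.imwrite('pics/s2.png',cv2.resize(I[200:330,220:380,::-1],None,fx=4.5,fy=4.5,interpolation=2))"
```

```text
t 8.15 wind 1.4672308893351311 deg 142.83386246987064 r 0.15025661294720916 pull back 5.3248228028908855 rad 0.6192367503031426 [-3.71033767 -3.86918421  0.70023685] toolyaw err -0.4684652750425961 0.2344528224168863
```

View pics/s2.png

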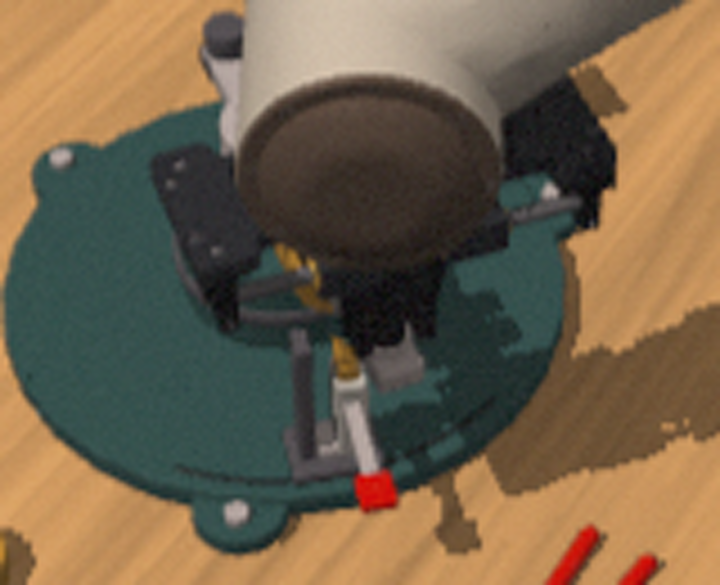

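The arm's tip, at (400,365), is still short of the brass bolt at (343,358). The stop stands further left at (303,390). I'll keep going in small steps.

Call:
drive_tool(moves=[{"delta_pos": [0,3,0],"turn": 0.02,"claw": 0},{"delta_pos": [0,0,0],"turn": 0,"claw": 0},{"delta_pos": [0,0,0],"turn": 0,"claw": 0}])

```text
time_s: 8.57
tcp_pos: [0.4891, 0.1152, 0.1256]
ee_rot: [[-0.78, 0.626, -0.003], [0.626, 0.78, -0.002], [0.001, -0.003, -1.0]]
wrist_force: [-3.2, -4.0, 0.8]
gripper_width: 0.234
gripper_force: 30.0
```

```bash
python3 a.py
```

```text
t 8.575 wind 1.4877011824683204 deg 141.66100106794326 r 0.1502883040970993 pull back 5.104300954760954 rad 0.06279326656731232 [-3.21551668 -3.96462907  0.82978164] toolyaw err -0.44285235212765933 0.2339663253125487
```

Call:
drive_tool(moves=[{"delta_pos": [0,3,0],"turn": 0.02,"claw": 0},{"delta_pos": [0,0,0],"turn": 0,"claw": 0},{"delta_pos": [0,0,0],"turn": 0,"claw": 0}])

```text
time_s: 8.95
tcp_pos: [0.491, 0.1176, 0.1256]
ee_rot: [[-0.767, 0.642, -0.003], [0.642, 0.767, -0.001], [0.001, -0.003, -1.0]]
wrist_force: [-3.9, -3.2, 0.8]
gripper_width: 0.239
gripper_force: 30.0
```

```bash
python3 a.py
```

```text
t 8.95 wind 1.5079730971374206 deg 140.49950591475448 r 0.15035818491305747 pull back 4.923208964028932 rad 0.9542824010058779 [-3.86792128 -3.19183746  0.84089138] toolyaw err -0.4272195930286893 0.23896638684569524
```

Call:
drive_tool(moves=[{"delta_pos": [0,2,0],"turn": 0.013,"claw": 0},{"delta_pos": [0,0,0],"turn": 0,"claw": 0},{"delta_pos": [0,0,0],"turn": 0,"claw": 0}])

```text
time_s: 9.32
tcp_pos: [0.4922, 0.1191, 0.1256]
ee_rot: [[-0.758, 0.652, -0.003], [0.652, 0.758, -0.002], [0.001, -0.003, -1.0]]
wrist_force: [-3.3, -3.9, 0.2]
gripper_width: 0.238
gripper_force: 30.0
```

```bash
python3 a.py
```

```text
t 9.325 wind 1.5204054247290997 deg 139.78718601422725 r 0.15036734170490093 pull back 5.0717140109823 rad 0.01768357144697097 [-3.28794716 -3.86160578  0.24519774] toolyaw err -0.45855140753555756 0.23774308724921903
```

```bash
cat >> a.py <<'E'
print("M",s["moment"], "torque about spindle", np.cross(np.r_[d,0],F)[2]+s["moment"][2])
E
python3 a.py
```

```text
t 9.325 wind 1.5204054247290997 deg 139.78718601422725 r 0.15036734170490093 pull back 5.0717140109823 rad 0.01768357144697097 [-3.28794716 -3.86160578  0.24519774] toolyaw err -0.45855140753555756 0.23774308724921903
M [-1.01435162  0.94999009  0.31032454] torque about spindle 1.0729446930038233
```

Call:
drive_tool(moves=[{"delta_pos": [0,2,0],"turn": 0.013,"claw": 0},{"delta_pos": [0,0,0],"turn": 0,"claw": 0},{"delta_pos": [0,0,0],"turn": 0,"claw": 0}])

```text
time_s: 9.7
tcp_pos: [0.4934, 0.1206, 0.1255]
ee_rot: [[-0.75, 0.662, -0.003], [0.662, 0.75, -0.002], [0.001, -0.003, -1.0]]
wrist_force: [-3.9, -3.7, 1.2]
gripper_width: 0.232
gripper_force: 30.0
```

```bash
python3 a.py
```

```text
t 9.7 wind 1.533327159796607 deg 139.04682513087286 r 0.15040324047243336 pull back 5.370411841831687 rad 0.5587196909607584 [-3.94196412 -3.68977098  1.18865917] toolyaw err -0.4651530899025672 0.23241950056630412
M [-0.99621051  1.01589525  0.35255522] torque about spindle 1.1602825649830844
```

Call:
drive_tool(moves=[{"delta_pos": [0,2,0],"turn": 0.013,"claw": 0},{"delta_pos": [0,0,0],"turn": 0,"claw": 0},{"delta_pos": [0,0,0],"turn": 0,"claw": 0}])

```text
time_s: 10.07
tcp_pos: [0.4947, 0.1221, 0.1255]
ee_rot: [[-0.741, 0.671, -0.003], [0.671, 0.741, -0.002], [0.001, -0.003, -1.0]]
wrist_force: [-4.2, -4.1, 2.9]
gripper_width: 0.234
gripper_force: 30.0
```

```bash
python3 a.py
```

```text
t 10.075 wind 1.5463782285365681 deg 138.29905397393796 r 0.15045694266764925 pull back 5.895021767775477 rad 0.4194128111521245 [-4.23476511 -4.12237228  2.92919814] toolyaw err -0.46037683377140004 0.23387889458777988
M [-1.03624582  1.06651638  0.34628804] torque about spindle 1.233234990457635
```

Call:
drive_tool(moves=[{"delta_pos": [0,1.5,0],"turn": 0.01,"claw": 0},{"delta_pos": [0,0,0],"turn": 0,"claw": 0},{"delta_pos": [0,0,0],"turn": 0,"claw": 0}])

```text
time_s: 10.45
tcp_pos: [0.4956, 0.1231, 0.1255]
ee_rot: [[-0.734, 0.679, -0.003], [0.679, 0.734, -0.002], [0.001, -0.004, -1.0]]
wrist_force: [-5.0, -3.0, 0.9]
gripper_width: 0.234
gripper_force: 30.0
```

```bash
python3 a.py
```

```text
t 10.45 wind 1.555768683994411 deg 137.76102050849798 r 0.15047000340370684 pull back 5.533713688973094 rad 1.6814102394836137 [-4.96472523 -2.96658574  0.89810323] toolyaw err -0.49872435680265165 0.2343326728398021
M [-1.04895658  1.18149353  0.39400455] torque about spindle 1.2266624702736366
```

Call:
drive_tool(moves=[{"delta_pos": [0,1.5,0],"turn": 0.01,"claw": 0},{"delta_pos": [0,0,0],"turn": 0,"claw": 0},{"delta_pos": [0,0,0],"turn": 0,"claw": 0}])

```text
time_s: 10.82
tcp_pos: [0.4966, 0.1243, 0.1256]
ee_rot: [[-0.728, 0.686, -0.003], [0.686, 0.728, -0.002], [0.001, -0.004, -1.0]]
wrist_force: [-4.8, -4.2, 1.6]
gripper_width: 0.239
gripper_force: 30.0
```

```bash
python3 a.py
```

```text
t 10.825 wind 1.5657909858537233 deg 137.18678491095326 r 0.15051875400572715 pull back 6.292852059404259 rad 0.6586045443997532 [-4.75982305 -4.16867263  1.62451036] toolyaw err -0.49318138719594645 0.23852349972873416
M [-0.98355167  1.1293185   0.38004319] torque about spindle 1.3272354367802008
```

Call:
drive_tool(moves=[{"delta_pos": [0,1.5,0],"turn": 0.01,"claw": 0},{"delta_pos": [0,0,0],"turn": 0,"claw": 0},{"delta_pos": [0,0,0],"turn": 0,"claw": 0}])

```text
time_s: 11.2
tcp_pos: [0.497, 0.1247, 0.1255]
ee_rot: [[-0.721, 0.693, -0.005], [0.693, 0.721, -0.003], [0.002, -0.005, -1.0]]
wrist_force: [-5.5, -5.2, 2.3]
gripper_width: 0.239
gripper_force: 30.0
```

```bash
python3 a.py
```

```text
t 11.2 wind 1.569788497647901 deg 136.9577443565931 r 0.150468939949958 pull back 7.546850907877504 rad 0.4908916595962105 [-5.50977754 -5.18056799  2.29462144] toolyaw err -0.8464716824223193 0.23886444667274026
M [-1.39207434  1.44723318  0.36852917] torque about spindle 1.5040958277262289
```

Call:
drive_tool(moves=[{"delta_pos": [0,1.2,0],"turn": 0.008,"claw": 0},{"delta_pos": [0,0,0],"turn": 0,"claw": 0},{"delta_pos": [0,0,0],"turn": 0,"claw": 0}])

```text
time_s: 11.58
tcp_pos: [0.4972, 0.1248, 0.1255]
ee_rot: [[-0.715, 0.699, -0.006], [0.699, 0.715, -0.004], [0.002, -0.008, -1.0]]
wrist_force: [-6.4, -6.6, 4.4]
gripper_width: 0.239
gripper_force: 30.0
```

```bash
python3 a.py;  python3 -c "
from h import *
I,P,c=cap('side'); cv2.imwrite('pics/s3.png',cv2.resize(I[240:330,250:370,::-1],None,fx=6,fy=6,interpolation=2))"
```

```text
t 11.575 wind 1.5709630684624338 deg 136.89044640618116 r 0.1503758389072131 pull back 9.165149462977258 rad 0.12719253437961786 [-6.35627871 -6.60407931  4.39896324] toolyaw err -1.2577505719736588 0.23883477377360743
M [-1.89847608  1.70212152  0.2649303 ] torque about spindle 1.6431473416919755
```

View pics/s3.png

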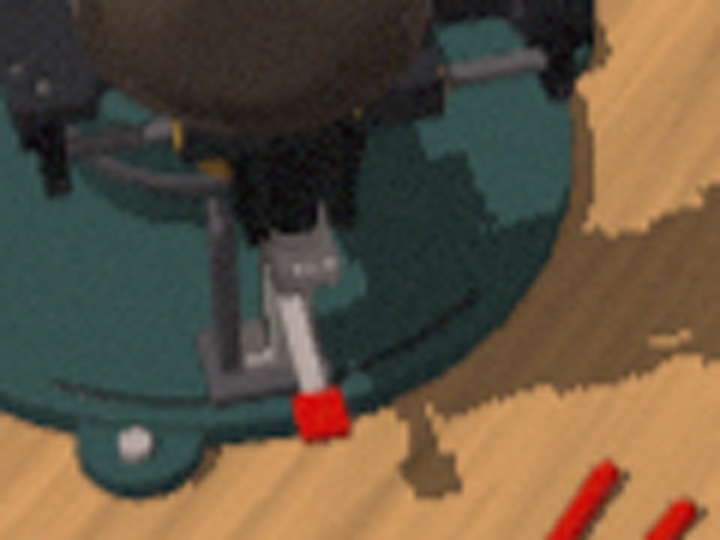

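The arm's tip, at (300,265), now sits over the bolt, and there is still a gap to the stop post at (222,270). The torque is rising, so this is the ramp. I'll continue gently.

Call:
drive_tool(moves=[{"delta_pos": [0,1.2,0],"turn": 0.004,"claw": 0},{"delta_pos": [0,0,0],"turn": 0,"claw": 0},{"delta_pos": [0,0,0],"turn": 0,"claw": 0}])

```text
time_s: 12.0
tcp_pos: [0.4975, 0.1251, 0.1255]
ee_rot: [[-0.712, 0.702, -0.008], [0.702, 0.712, -0.005], [0.002, -0.009, -1.0]]
wrist_force: [-8.4, -7.9, 6.1]
gripper_width: 0.237
gripper_force: 30.0
```

```bash
python3 a.py
```

```text
t 12.0 wind 1.574047081837683 deg 136.71374545581747 r 0.15040322254921273 pull back 11.55993307217368 rad 0.6856052874973235 [-8.42507336 -7.94482511  6.09694337] toolyaw err -1.3228745133715598 0.23697838124282442
M [-2.22806521  1.90334418  0.29087102] torque about spindle 2.029522204745808
```

Call:
drive_tool(moves=[{"delta_pos": [0,1.2,0],"turn": 0.004,"claw": 0},{"delta_pos": [0,0,0],"turn": 0,"claw": 0},{"delta_pos": [0,0,0],"turn": 0,"claw": 0}])

```text
time_s: 12.38
tcp_pos: [0.4982, 0.1259, 0.1255]
ee_rot: [[-0.709, 0.705, -0.008], [0.705, 0.709, -0.005], [0.002, -0.009, -1.0]]
wrist_force: [-7.5, -8.6, 6.0]
gripper_width: 0.233
gripper_force: 30.0
```

```bash
python3 a.py
```

```text
t 12.375 wind 1.5808483784099057 deg 136.32405986701232 r 0.15044334122114836 pull back 11.377660238298708 rad -0.508053092905068 [-7.48971743 -8.57982536  6.01833031] toolyaw err -1.1710751135871798 0.23343038616007655
M [-2.24433587  2.03693801  0.30317583] torque about spindle 2.014869056077112
```

Call:
drive_tool(moves=[{"delta_pos": [0,1.2,0],"turn": 0.006,"claw": 0},{"delta_pos": [0,0,0],"turn": 0,"claw": 0},{"delta_pos": [0,0,0],"turn": 0,"claw": 0}])

```text
time_s: 12.75
tcp_pos: [0.4989, 0.1267, 0.1255]
ee_rot: [[-0.705, 0.709, -0.008], [0.71, 0.705, -0.005], [0.002, -0.01, -1.0]]
wrist_force: [-9.3, -8.5, 6.3]
gripper_width: 0.238
gripper_force: 30.0
```

```bash
python3 a.py
```

```text
t 12.75 wind 1.5881192764618564 deg 135.90746809536566 r 0.15046960853857197 pull back 12.56915732631951 rad 0.7311261392316935 [-9.27096807 -8.51865086  6.26540566] toolyaw err -1.1033625231110384 0.23839463629351829
M [-2.27963735  2.10893352  0.25212537] torque about spindle 2.143401553563297
```

Call:
drive_tool(moves=[{"delta_pos": [0,1.2,0],"turn": 0.006,"claw": 0},{"delta_pos": [0,0,0],"turn": 0,"claw": 0},{"delta_pos": [0,0,0],"turn": 0,"claw": 0}])

```text
time_s: 13.12
tcp_pos: [0.4997, 0.1275, 0.1255]
ee_rot: [[-0.7, 0.714, -0.008], [0.714, 0.7, -0.005], [0.002, -0.01, -1.0]]
wrist_force: [-8.1, -8.7, 5.8]
gripper_width: 0.24
gripper_force: 30.0
```

```bash
python3 a.py
```

```text
t 13.125 wind 1.5954254554652034 deg 135.48885487410678 r 0.15046689071263752 pull back 11.876647031272036 rad -0.3150669972318543 [-8.10142084 -8.69028149  5.78109425] toolyaw err -1.035348486691799 0.23977927976108201
M [-2.25031482  2.19246756  0.27604941] torque about spindle 2.063091562045872
```

Call:
drive_tool(moves=[{"delta_pos": [0,1.2,0],"turn": 0.007,"claw": 0},{"delta_pos": [0,0,0],"turn": 0,"claw": 0},{"delta_pos": [0,0,0],"turn": 0,"claw": 0}])

```text
time_s: 13.5
tcp_pos: [0.5003, 0.1281, 0.1254]
ee_rot: [[-0.695, 0.719, -0.009], [0.719, 0.695, -0.006], [0.002, -0.01, -1.0]]
wrist_force: [-8.7, -8.8, 6.9]
gripper_width: 0.238
gripper_force: 30.0
```

```bash
python3 a.py
```

```text
t 13.5 wind 1.6014575180871131 deg 135.14324314411272 r 0.15048169167499542 pull back 12.386459657020525 rad -0.001003786892122882 [-8.73591377 -8.78112717  6.85082157] toolyaw err -1.0910261174460978 0.2378100004016519
M [-2.30170261  2.27220577  0.25136223] torque about spindle 2.115297637670575
```

Call:
drive_tool(moves=[{"delta_pos": [0,1,0],"turn": 0.006,"claw": 0},{"delta_pos": [0,0,0],"turn": 0,"claw": 0},{"delta_pos": [0,0,0],"turn": 0,"claw": 0}])

```text
time_s: 13.88
tcp_pos: [0.5007, 0.1285, 0.1255]
ee_rot: [[-0.691, 0.723, -0.01], [0.723, 0.691, -0.006], [0.002, -0.012, -1.0]]
wrist_force: [-8.7, -9.8, 7.4]
gripper_width: 0.234
gripper_force: 30.1
```

```bash
python3 a.py
```

```text
t 13.875 wind 1.604771354475392 deg 134.95337430506746 r 0.15050400087965513 pull back 13.11550141392115 rad -0.7985267199998605 [-8.71741991 -9.83161291  7.41987629] toolyaw err -1.24125365411185 0.23418064503705055
M [-2.50044314  2.53509122  0.25325041] torque about spindle 2.227185845315099
```

Call:
drive_tool(moves=[{"delta_pos": [0,1,0],"turn": 0.006,"claw": 0},{"delta_pos": [0,0,0],"turn": 0,"claw": 0},{"delta_pos": [0,0,0],"turn": 0,"claw": 0}])

```text
time_s: 14.25
tcp_pos: [0.501, 0.1288, 0.1254]
ee_rot: [[-0.687, 0.727, -0.011], [0.727, 0.686, -0.007], [0.002, -0.013, -1.0]]
wrist_force: [-11.2, -9.7, 7.3]
gripper_width: 0.238
gripper_force: 30.1
```

```bash
python3 a.py
```

```text
t 14.25 wind 1.607826034304055 deg 134.77835404312134 r 0.15047553208861816 pull back 14.796107006507587 rad 0.9804557109037253 [-11.19342236  -9.72591239   7.29449084] toolyaw err -1.424406728102023 0.23797741799945318
M [-2.71954577  2.76566688  0.25328625] torque about spindle 2.479738326799145
```

```bash
python3 -c "
from h import *
I,P,c=cap('side'); cv2.imwrite('pics/s4.png',cv2.resize(I[250:320,265:345,::-1],None,fx=8,fy=8,interpolation=2))"
```

```text
(no output)
```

View pics/s4.png

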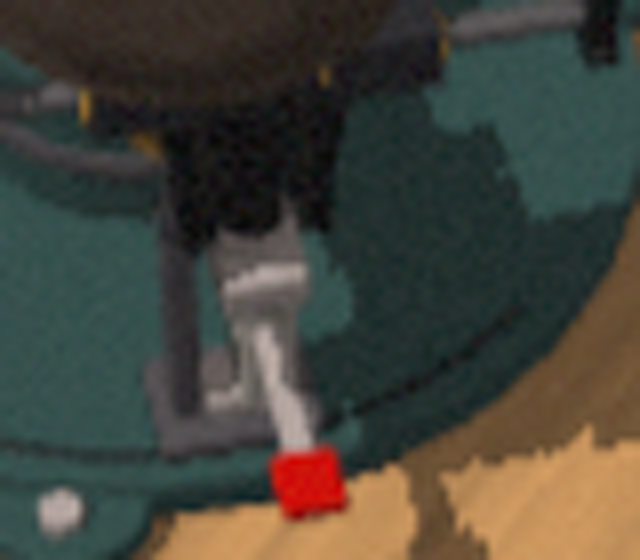

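The arm's tip, at (265,265), is close to the stop post, whose right edge is at x≈197. The red tip at (309,482) looks slightly lower than before. Its image height should show whether the bolt is still pressed down.

```bash
cat > red.py <<'E'
from h import *
def cen(I):
    I=I.astype(int); w=np.clip(I[...,0]-np.maximum(I[...,1],I[...,2])-60,0,None)*1.0
    w[:290]=0;w[322:]=0;w[:,:285]=0;w[:,320:]=0
    v,u=np.mgrid[0:480,0:640]; return (w*u).sum()/w.sum(),(w*v).sum()/w.sum()
def full(f,r,c,k):
    a=cv2.imread(f)[...,::-1]; a=cv2.resize(a,None,fx=1/k,fy=1/k,interpolation=cv2.INTER_AREA); o=np.zeros((480,640,3),np.uint8); o[r:r+a.shape[0],c:c+a.shape[1]]=a; return o
if __name__=="__main__":
    print(cen(full("pics/side0.png",0,0,1)),cen(full("pics/s1.png",130,200,3)),cen(full("pics/s2.png",200,220,4.5)),cen(full("pics/s3.png",240,250,6)),cen(full("pics/s4.png",250,265,8)))
    print(cen(cap("side")[0]))
E
python3 red.py
```

```text
(np.float64(302.9928137092316), np.float64(308.62907683803206)) (np.float64(303.0078520095821), np.float64(308.6732765504392)) (np.float64(302.9955965322692), np.float64(308.65281409109673)) (np.float64(302.9993106300841), np.float64(308.66813732248727)) (np.float64(303.04339467179346), np.float64(309.83754463059597))
(np.float64(303.0454236366109), np.float64(309.8155854753162))
```

The red tip is 1.2 px lower, so the bolt is still pressed down and the tooth is on the ramp. The force is higher than expected, so I'll check that a finger isn't touching the stop post.

Run:
```python
from h import *
S=np.load("side.npy")
I=cv2.imread("pics/side0.png")
for r in range(268,304,3): print(r,[(np.round(S[r,c]*1000).astype(int).tolist(), int(I[r,c].max())) for c in range(284,300,3)])
```

```text
268 [([578, 61, 49], 47), ([571, 59, 51], 51), ([568, 51, 45], 70), ([562, 48, 46], 63), ([561, 37, 37], 42), ([558, 30, 32], 44)]
271 [([575, 67, 46], 45), ([572, 58, 39], 45), ([568, 53, 37], 38), ([564, 46, 32], 43), ([561, 38, 27], 44), ([559, 29, 20], 43)]
274 [([539, 117, 103], 63), ([533, 113, 102], 89), ([568, 53, 26], 39), ([563, 48, 25], 53), ([562, 37, 15], 45), ([553, 38, 21], 50)]
277 [([540, 115, 91], 59), ([526, 124, 107], 85), ([565, 58, 22], 75), ([563, 49, 15], 79), ([517, 103, 93], 123), ([549, 44, 18], 80)]
280 [([574, 69, 18], 71), ([528, 122, 95], 47), ([561, 64, 21], 78), ([526, 102, 76], 83), ([516, 106, 86], 105), ([509, 104, 88], 106)]
283 [([570, 76, 17], 71), ([527, 124, 88], 49), ([558, 69, 17], 79), ([526, 103, 68], 62), ([514, 109, 80], 92), ([509, 105, 80], 111)]
286 [([564, 85, 19], 78), ([528, 124, 77], 49), ([551, 79, 21], 78), ([526, 103, 58], 69), ([512, 112, 75], 147), ([507, 109, 75], 137)]
289 [([558, 94, 20], 83), ([528, 124, 67], 46), ([547, 86, 19], 76), ([527, 103, 48], 70), ([512, 113, 66], 124), ([506, 110, 67], 151)]
292 [([555, 99, 16], 80), ([529, 123, 56], 47), ([542, 94, 19], 76), ([529, 101, 34], 65), ([513, 111, 54], 115), ([504, 114, 63], 177)]
295 [([545, 114, 27], 80), ([528, 125, 49], 52), ([531, 110, 32], 87), ([526, 105, 30], 98), ([513, 113, 46], 101), ([501, 119, 60], 176)]
298 [([539, 121, 28], 86), ([530, 123, 36], 51), ([526, 118, 33], 81), ([519, 115, 34], 102), ([512, 114, 37], 99), ([494, 130, 65], 173)]
301 [([536, 126, 25], 79), ([530, 123, 26], 50), ([523, 123, 29], 75), ([519, 116, 25], 94), ([513, 114, 26], 83), ([488, 139, 68], 141)]
```

The post top is about 103 mm up and the fingers are at 125 mm, so there is no contact. I'll continue in tiny steps and watch the lever.

Call:
drive_tool(moves=[{"delta_pos": [0,0.8,0],"turn": 0.003,"claw": 0},{"delta_pos": [0,0,0],"turn": 0,"claw": 0},{"delta_pos": [0,0,0],"turn": 0,"claw": 0}])

```text
time_s: 14.72
tcp_pos: [0.5032, 0.131, 0.1255]
ee_rot: [[-0.684, 0.73, -0.007], [0.73, 0.684, -0.004], [0.002, -0.008, -1.0]]
wrist_force: [-8.0, -6.6, 4.4]
gripper_width: 0.238
gripper_force: 30.0
```

```bash
echo 'from red import cen; print("lever",cen(cap("side")[0]))' >> a.py; python3 a.py
```

```text
t 14.725 wind 1.6282307969846586 deg 133.6092472595567 r 0.1504885648922241 pull back 10.281269007555892 rad 0.7401778342438039 [-7.9547889  -6.55543203  4.35284113] toolyaw err -0.45929501067344075 0.23789297377396326
M [-1.83008125  1.91936552  0.04483046] torque about spindle 1.5920438761170586
lever (np.float64(303.0472548484021), np.float64(309.92420103796775))
```

It jumped 3 mm and the pull fell, but the lever is still down, so the tooth is on the bolt's flat top. A little more.

Call:
drive_tool(moves=[{"delta_pos": [0,0.8,0],"turn": 0.003,"claw": 0},{"delta_pos": [0,0,0],"turn": 0,"claw": 0},{"delta_pos": [0,0,0],"turn": 0,"claw": 0}])

```text
time_s: 15.15
tcp_pos: [0.5041, 0.1319, 0.1255]
ee_rot: [[-0.682, 0.732, -0.006], [0.732, 0.682, -0.003], [0.002, -0.007, -1.0]]
wrist_force: [-6.0, -6.5, 3.4]
gripper_width: 0.235
gripper_force: 30.0
```

```bash
python3 a.py
```

```text
t 15.15 wind 1.6367165516395885 deg 133.12304933184572 r 0.15051314245689013 pull back 8.791576319679482 rad -0.6754869903065286 [-5.95511938 -6.50266484  3.41565132] toolyaw err -0.14929939094751446 0.23450872990611912
M [-1.64842683  1.75669531  0.04285083] torque about spindle 1.36609861381167
lever (np.float64(302.98774245689657), np.float64(308.6186691810345))
```

The lever is back up, so the bolt has snapped in behind the tooth. Now ease back.

Call:
drive_tool(moves=[{"delta_pos": [0,-0.8,0],"turn": -0.005,"claw": 0},{"delta_pos": [0,-0.8,0],"turn": -0.005,"claw": 0},{"delta_pos": [0,-0.8,0],"turn": -0.005,"claw": 0},{"delta_pos": [0,0,0],"turn": 0,"claw": 0},{"delta_pos": [0,0,0],"turn": 0,"claw": 0}])

```text
time_s: 15.82
tcp_pos: [0.5034, 0.1311, 0.1255]
ee_rot: [[-0.692, 0.721, -0.004], [0.721, 0.692, -0.002], [0.002, -0.004, -1.0]]
wrist_force: [-4.6, -3.4, 1.3]
gripper_width: 0.241
gripper_force: 30.0
```

```bash
python3 a.py
```

```text
t 15.825 wind 1.6296366834382607 deg 133.52869589929068 r 0.1504772827551513 pull back 5.683358759298427 rad 0.729927760075916 [-4.62331714 -3.38501107  1.27482154] toolyaw err 0.2973536893645136 0.24142052645629977
M [-1.12895817  1.19274305 -0.09102059] torque about spindle 0.7641957905384463
lever (np.float64(302.99242424242425), np.float64(308.63054653679654))
```

Call:
drive_tool(moves=[{"delta_pos": [0,-0.8,0],"turn": -0.005,"claw": 0},{"delta_pos": [0,-0.8,0],"turn": -0.005,"claw": 0},{"delta_pos": [0,0,0],"turn": 0,"claw": 0},{"delta_pos": [0,0,0],"turn": 0,"claw": 0}])

```text
time_s: 16.38
tcp_pos: [0.5033, 0.131, 0.1255]
ee_rot: [[-0.7, 0.714, -0.001], [0.714, 0.7, -0.001], [0.001, -0.001, -1.0]]
wrist_force: [-4.0, -2.4, -2.6]
gripper_width: 0.237
gripper_force: 30.0
```

```bash
python3 a.py
```

```text
t 16.375 wind 1.628926844043598 deg 133.569366700737 r 0.15041429829611305 pull back 4.543719933184507 rad 1.01163483366679 [-3.98936032 -2.39870801 -2.6483234 ] toolyaw err 0.842916437531862 0.23662148579546927
M [-0.87706258  0.81891445 -0.2259703 ] torque about spindle 0.4574701414560902
lever (np.float64(302.9813563901648), np.float64(308.62361523912455))
```

Call:
drive_tool(moves=[{"delta_pos": [0,-0.8,0.2],"turn": 0,"claw": 0},{"delta_pos": [0,-0.8,0.2],"turn": 0,"claw": 0},{"delta_pos": [0,0,0],"turn": 0,"claw": 0},{"delta_pos": [0,0,0],"turn": 0,"claw": 0}])

```text
time_s: 16.92
tcp_pos: [0.5033, 0.1308, 0.1256]
ee_rot: [[-0.7, 0.714, 0.001], [0.714, 0.7, 0.001], [-0.0, 0.002, -1.0]]
wrist_force: [0.7, 1.8, -5.8]
gripper_width: 0.239
gripper_force: 30.0
```

```bash
python3 a.py
```

```text
t 16.925 wind 1.6279114280841998 deg 133.62754574966073 r 0.15032339882155532 pull back -1.783100256694048 rad 0.8470081487411141 [ 0.70627151  1.84338002 -5.82128208] toolyaw err 0.8248905210756394 0.23886283410300643
M [ 0.24487343  0.07938442 -0.17800967] torque about spindle -0.44605136359768177
lever (np.float64(302.9797554347826), np.float64(308.6366847826087))
```

The catch now carries the load. I'll take off the slight over-push and open.

Call:
drive_tool(moves=[{"delta_pos": [0,0.6,0.2],"turn": 0,"claw": 0},{"delta_pos": [0,0,0],"turn": 0,"claw": 0},{"delta_pos": [0,0,0],"turn": 0,"claw": 0.3},{"delta_pos": [0,0,0],"turn": 0,"claw": 0.5},{"delta_pos": [0,0,0],"turn": 0,"claw": 0.6},{"delta_pos": [0,0,0],"turn": 0,"claw": 0.7},{"delta_pos": [0,0,0],"turn": 0,"claw": 0.7},{"delta_pos": [0,0,0],"turn": 0,"claw": 0.7}])

```text
time_s: 17.98
tcp_pos: [0.5032, 0.1306, 0.1254]
ee_rot: [[-0.7, 0.714, -0.0], [0.714, 0.7, -0.0], [-0.0, -0.0, -1.0]]
wrist_force: [-0.6, -0.0, 0.1]
gripper_width: 0.687
gripper_force: 0.0
```

```bash
python3 a.py
```

```text
t 17.975 wind 1.6261651851473613 deg 133.7275980999461 r 0.1502164890783846 pull back 0.4371184544815546 rad 0.4103050582157604 [-0.59949218 -0.00564914  0.13709197] toolyaw err 0.7105947990726748 0.6865849294436109
M [-0.13807108  0.03275552  0.00070278] torque about spindle 0.06636518038665606
lever (np.float64(302.97134786117834), np.float64(308.622948614474))
```

Free. I'll rise straight up and check.

Call:
drive_tool(moves=[{"delta_pos": [0,0,-12],"turn": 0,"claw": 0.7},{"delta_pos": [0,0,-20],"turn": 0,"claw": 0.7},{"delta_pos": [0,0,-25],"turn": 0,"claw": 0.7},{"delta_pos": [0,0,-25],"turn": 0,"claw": 0.7},{"delta_pos": [20,0,-25],"turn": 0,"claw": 0.7},{"delta_pos": [40,0,0],"turn": 0,"claw": 0.7},{"delta_pos": [40,0,0],"turn": 0,"claw": 0.7},{"delta_pos": [0,0,0],"turn": 0,"claw": 0.7},{"delta_pos": [0,0,0],"turn": 0,"claw": 0.7}])

```text
time_s: 19.15
tcp_pos: [0.4397, 0.1952, 0.2329]
ee_rot: [[-0.708, 0.706, -0.008], [0.706, 0.708, 0.01], [0.013, 0.001, -1.0]]
wrist_force: [-0.3, -0.2, -0.3]
gripper_width: 0.701
gripper_force: 0.0
```

```bash
python3 -c "
from h import *
I,P,c=cap('side'); cv2.imwrite('pics/s5.png',I[...,::-1])"
```

```text
(no output)
```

View pics/s5.png

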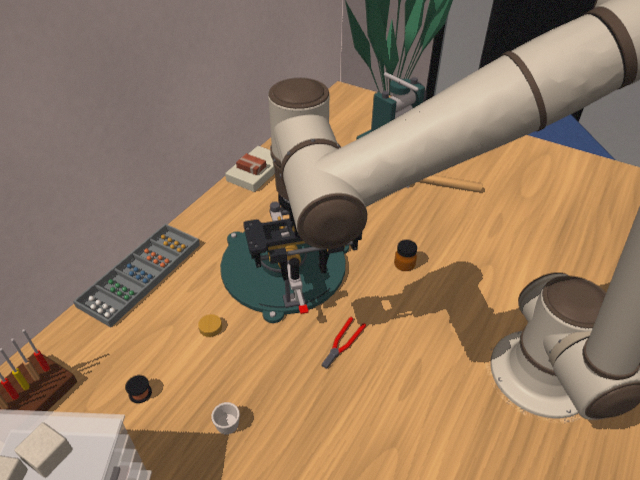

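The arm hangs on the catch, with the handle at (294,268) standing free over the lever and the red tip at (303,309). The other visible things are where they were. Handing in.

```bash
python3 -c "
from h import *
print(ticket.finish_job())"
```

```text
the job is handed in; nothing more can be done
None
```

The spring arm is wound just past the catch and hangs on it by itself with the gripper clear. The job was handed in at about 19 s; the hand-in gave no verdict.

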